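# Index the housing round to the code reader and press read

### The job

Turn the hand-indexed table (the round disc with four spokes) by pushing its spokes with a fingertip until the square housing stands centred in front of the code reader; then press the read button on the grey box and let it come back up. Turn the table steadily without flicking it or pushing hard, pinch and lift nothing, and leave the housing and the round master untouched in their nests. Do not press the emergency stop or disturb the other things on the bench.

Things in the scene. Friction and masses are not known exactly. Their poses are not given: they have to be found in the camera images.
- station: Fixed aluminium plate 200 x 200 x 12 mm under the index table, with a 40 mm wide arm to the code reader: a dark box 46 mm wide on a 120 mm tall post, its round lens facing the table. Origin on the bench surface on the vertical turning axis; +x points from the axis to the reader (post ends at 253 mm), +z up. The housing is centred when it lies on this +x axis, 70 mm from the origin.
- reader_lens (a point): Middle of the reader's lens, 193 mm out from the turning axis along the station's +x and 85 mm above the bench. The reader's front face is beyond the spokes' reach (183 mm).
- index_table: The part that turns: a disc with four nests and four spokes. Origin on the turning axis, 37 mm above the bench. +x points to the nest with the square housing, +y to the one with the round master; the other two are empty. Spokes at 45, 135, 225 and 315 degrees from +x, anticlockwise from above. Turns either way without stops, takes about 2 N at a spoke, does not coast, stays where left.
- nests: The disc (220 mm diameter, 12 mm thick, top 49 mm above the bench) and its four cream nests, fixed to the index table, same origin and axes. Each nest is a square frame 42.5 mm inside with 4 mm walls, 8 mm high, centred 70 mm from the axis. Not to be pushed: the table is pushed by its spokes.
- spokes: The four spokes, fixed to the index table, same origin and axes: steel rods of 10 mm diameter running radially from the disc's rim (110 mm from the axis) to a black ball knob of 22 mm diameter centred 172 mm from the axis; rod centre line 43 mm above the bench. There is open space beside and below them down to the 12 mm plate.
- spoke_knob1 (a point): Centre of the ball knob of the spoke at 45 degrees from the index table's +x, 172 mm from the axis, 43 mm above the bench.
- spoke_knob2 (a point): The same for the spoke at 135 degrees.
- spoke_knob3 (a point): The same for the spoke at 225 degrees.
- spoke_knob4 (a point): The same for the spoke at 315 degrees.
- housing_center (a point): Centre of the square housing: a loose black box 40 x 40 x 36 mm with a clear lid and a small white label on the side that faces outwards; it stands in its nest with about 1 mm play, its top 85 mm above the bench. It rides with the table.
- master_center (a point): Centre of the round steel setting master: a loose disc of 36 mm diameter, 28 mm tall with a smaller step on top, in the nest a quarter turn anticlockwise (seen from above) from the housing. It rides with the table.
- read_button_top (a point): Middle of the top of the read button: a flat round black button of 28 mm diameter that stands 10 mm proud of a steel ring of 44 mm diameter on a fixed grey box (76 x 76 x 50 mm); its top is 72 mm above the bench. Pressed straight down. The box and the emergency stop may have changed sides.
- read_button (a joint): Travel of the read button in m: 0 up, 0.006 fully down; fully down takes 5 N and it springs back.
- estop (a joint): Travel of the emergency stop's red mushroom head (40 mm diameter, 81 mm above the bench, on a fixed white round base of 94 mm diameter): 0 up, 0.006 pressed. Leave it.
- estop_base: The emergency stop's white base; origin at the middle of its underside.
- spare_housing: Bystander: a second housing like the first, loose on the bench (not the one on the table). Origin under its middle.
- screwdriver: Bystander: screwdriver, 170 mm, lying. Origin under its middle.
- hex_key: Bystander: small L-shaped hex key, about 95 x 31 mm, lying. Origin under the middle of its long arm.
- caliper: Bystander: caliper, 215 mm, lying. Origin under its beam.
- cleaner: Bystander: white bottle, 48 mm diameter, 130 mm tall, standing. Origin under its middle.
There are look-alikes about, which are no part of the job. What is shaped like the part that bears housing_center but blue is not meant.

How it is judged (in metres and radians):
On the way, in this order (a step that is already met when the one before it is completed fails the run):
1. the housing stands centred in front of the reader and the table is still (y of housing_center in the frame of station between -0.009 and 0.009 m and x of housing_center in the frame of station above 0.05 m and angular speed of index_table below 0.05 rad/s), for 0.3 s.
2. the read button is pressed down with the housing there (y of housing_center in the frame of station between -0.009 and 0.009 m and x of housing_center in the frame of station above 0.05 m and value of joint read_button above 0.0045 m), for 0.05 s.
At the end, for the whole second after the job is handed in: The housing's centre is within 9 mm (about 7 degrees) of the line from the turning axis to the reader, on the reader's side; table at rest; housing and master seated in their nests (5 mm, 6 mm sideways, 4 mm up); the read button was pressed 4.5 mm or more and is up again; emergency stop up (all of step 1 and x of housing_center in the frame of index_table between 0.065 and 0.075 m and y of housing_center in the frame of index_table between -0.005 and 0.005 m and z of housing_center in the frame of index_table between 0.026 and 0.034 m and x of master_center in the frame of index_table between -0.006 and 0.006 m and y of master_center in the frame of index_table between 0.064 and 0.076 m and z of master_center in the frame of index_table between 0.022 and 0.03 m and value of joint read_button below 0.002 m and value of joint estop below 0.003 m); the robot touches nothing.
It fails at once if the read button is pressed before the housing is in front of the reader (value of joint read_button above 0.003 m and not (y of housing_center in the frame of station between -0.009 and 0.009 m and x of housing_center in the frame of station above 0.05 m)).
It fails at once if the housing or the master is touched with the fingers, lifted, or knocked out of its nest (contact force between the fingers and housing above 1 N or contact force between the fingers and master above 1 N or not (x of housing_center in the frame of index_table between 0.065 and 0.075 m and y of housing_center in the frame of index_table between -0.005 and 0.005 m and z of housing_center in the frame of index_table between 0.026 and 0.034 m and x of master_center in the frame of index_table between -0.006 and 0.006 m and y of master_center in the frame of index_table between 0.064 and 0.076 m and z of master_center in the frame of index_table between 0.022 and 0.03 m)).
It fails at once if the disc or its nests are pushed (5 N) instead of the spokes, or a spoke is pinched or rammed (30 N) (contact force between the fingers and nests above 5 N or contact force between the fingers and spokes above 30 N).
It fails at once if the table is flicked round (faster than 3 rad/s) (angular speed of index_table above 3 rad/s).
It fails at once if the emergency stop is pressed, or another thing on the bench is moved or lifted by more than 2 cm (value of joint estop above 0.003 m or distance of any of spare_housing, screwdriver, hex_key, caliper, cleaner from where it was at the start of the episode above 0.02 m).
It also fails if it takes over 72 s, if anything falls off the work surface, if the arm or the gripper's body presses on something with over 40 N, if the wrist force passes 120 N, or if a joint passes its speed limit or range.

### The arm

A 6-joint arm with a two-finger parallel gripper is mounted at the origin on the work surface. World frame = base frame: x ahead of the robot, y to its left, z up, the work surface at z = 0. Lengths are in mm, angles in rad, forces in N, time in s.
With the tool pointing down it reaches from about 325 to 900 mm from the base axis. Payload 6.1 kg.
Tool frame: the origin (TCP) lies at the very end of the fingers, on their centre line; the grasp point (between the pads) lies 19 mm behind it; y points along the fingers, x is the direction in which the jaws open and shut, and the axes are right-handed (so a half turn about y gives the same grasp; the last joint's range is limited). The gripper opens to 85 mm and grips with 20 to 120 N. Pads are 22 mm wide; open, the fingers measure 114 mm over their backs; the gripper's body (76 mm by 85 mm) begins 54 mm behind the grasp point. The pads swing forward as they close: fully open they stand 13 mm farther back than shut.
Start: joints at [1.112, 0.22, 1.526, -0, 1.395, -0.126], TCP at [204.18, 590.7, 231.3] pointing down, gripper open.
Joint ranges: [-2.98, 2.98], [-0.91, 2.08], [0.09, 2.57], [-1.24, 4.39], [0.2, 2.65], [-2.68, 2.68]. Speed limits (rad/s): [2.57, 2.57, 3.01, 3.14, 3.14, 3.14].

### API

Orientations are given as a unit quaternion [x, y, z, w].
In Python, from cell import status, vision, workorder gives the robot as it stands. The module is installed in compiled form; this text tells all that it offers.
- The arm moves only by the shell command python3 -m handwheel 'ROWS' [FORCE]. ROWS is JSON, a list of rows, each an object with "delta_pos": the shift along the tool's x, y, z in mm, a list of three; "angular": the turn, a rotation vector about the tool's x, y, z in degrees, a list of three; "grip": the closure in counts, from 0 (fully open) to 255 (shut). A call has 1 to 8 rows; each row is the pose to reach, as a shift and turn from the pose measured when the call began, along the tool's axes at that moment; what a row does not reach only later rows make up. A row lasts 1/10 s, in which the tool goes at most 50 mm and 8.59 degrees, less where a joint would pass 70% of its speed; a pose out of reach is approached as far as the arm can. A call with a gripper value outside its range is refused whole. The fingers move at their own pace and stop on an object; FORCE is the grip in N (left out, the last holds). Time passes only in rows, so rows that repeat a pose let the fingers close. It gives the time, the measured TCP pose, the force and the opening at its end, in the units of the state.
- status.state(): the state, without advancing time (a new reading comes with each control period).
- vision.read_camera(name): name is "side" or "top" or "wrist"; returns (picture, depth): 384x512x3 uint8, red, green, blue; 384x512 float32, mm along the optical axis (not along the pixel's ray), 0 where there is no reading.
- vision.get_calibration(name): a dict with "fovy" (degrees; the focal length in pixels is half the picture's height over the tangent of half this angle, whatever the lens; pixels are square), "cx", "cy" (the principal point, pixels), "k1" (the pictures are not rectified: a ray, as slopes to the right and down, at radius r is drawn at 1 + k1 r^2 times it, then the intrinsics apply), "R" (3x3) and "t" (3): a world point X has camera coordinates R X + t; the wrist camera has in their place "hand_eye" (4x4, takes a point from camera to tool coordinates, whose origin is the TCP and whose axes are the tool frame's). Camera axes: x right, y down, z forward; pixel columns grow to the right and rows downward; lengths in mm; the calibration is good to about 2 mm. A picture is of the moment at which its call begins: read the wrist's pose just before it. get_calibration takes no time and is no camera call.
- workorder.hand_in(): hands the job in, once; it reports no verdict.
Trained networks look in the newest picture that a camera, given by its name, has taken for a name from the list of things; names that differ only in an ending like _2 or _b are one class to them, and where a whole thing is asked for, a point or a joint stands for the part that bears it (a point fixed in the world has none). Each returns a list of dicts, best first, with "confidence" (0 to 1); they miss things now and then, are a little off and sometimes report something else, mostly with a low value. They report only what shows in the picture. A call takes as long as a camera call. They do not tell look-alikes from the thing itself.
- vision.spot_in(query, camera): "centre" ([x, y, z] in mm, in world coordinates, good to about 4 mm: the middle of the surface that is visible of it).
The state is a dict: "time": time; "qpos": joint angles; "qd": joint speeds; "tau": joint torques, N m; "tcp_pos": TCP position; "orientation": TCP orientation; "ft_force": force on the tool from outside, world axes, zero at the start; "torque": the same for the moment, N m; "grip_width": opening from 0.0 (shut) to 1.0 (fully open).
Only numpy, scipy, OpenCV 4.12 (cv2) and the standard library are available. Lean on these libraries where they do the work, as an engineer would, in place of code of your own. Each camera call takes 0.05 s, during which the arm holds its last target.

## Working session

There is one attempt and no reset: what is moved stays moved. The work goes in short steps, Python scripts to look and compute and a shell command to move; the robot and the scene stay as the last step left them, time stands still between calls to the robot, and variables do not carry over. Pictures are saved under pics/ and viewed, and the job is handed in when it is done.

```bash
mkdir -p pics
cat > h.py <<'E'
import numpy as np,cv2
from cell import status,vision,workorder
def snap(c,n):
    p,d=vision.read_camera(c); cv2.imwrite(f'pics/{n}.png',cv2.cvtColor(p,cv2.COLOR_RGB2BGR)); np.save(f'pics/{n}.npy',d); return p,d
def K(c):
    k=vision.get_calibration(c); f=192/np.tan(np.radians(k['fovy'])/2); return k,f
def world(c,u,v,d):
    k,f=K(c); x=(u-k['cx'])/f;y=(v-k['cy'])/f
    a,b=x,y
    for _ in range(20):
        s=1+k['k1']*(a*a+b*b);a,b=x/s,y/s
    return np.array(k['R']).T@(np.array([a*d,b*d,d])-np.array(k['t']))
def ray(c,u,v,z):
    # world point on pixel ray at height z
    p0=world(c,u,v,0);p1=world(c,u,v,1000); s=(z-p0[2])/(p1[2]-p0[2]); return p0+s*(p1-p0)
E
python3 - <<'E'
from h import *
for c in('top','side'):
    snap(c,c+'0'); k,f=K(c); print(c,k,f)
    for n in ['index_table','station','housing_center','master_center','read_button_top','estop','spare_housing','spoke_knob1','reader_lens','cleaner','caliper','screwdriver','hex_key']:
        try: print(n,[(np.round(r['centre']).tolist(),round(r['confidence'],2)) for r in vision.spot_in(n,c)])
        except Exception as e: print(n,e)
print(status.state())
E
```

```text
top {'fovy': 57.66078337671867, 'cx': 251.13431228809287, 'cy': 193.02267130016673, 'k1': 0.002978728573989925, 'R': array([[ 2.44797497e-02, -9.99699222e-01,  1.48601430e-03],
       [-9.94565525e-01, -2.45044518e-02, -1.01187686e-01],
       [ 1.01193664e-01,  9.99110616e-04, -9.94866244e-01]]), 't': array([ -20.11154768,  530.90808263, 1261.05223683])} 348.80830951706866
index_table [([512.0, 29.0, 50.0], 0.89)]
station [([672.0, 39.0, 19.0], 0.59)]
housing_center [([550.0, -35.0, 87.0], 0.52)]
master_center [([675.0, -428.0, 8.0], 0.7)]
read_button_top [([474.0, 363.0, 70.0], 0.46)]
estop [([672.0, 40.0, 18.0], 0.3), ([518.0, -466.0, 85.0], 0.22)]
spare_housing [([489.0, 62.0, 46.0], 0.72), ([515.0, 27.0, 45.0], 0.66), ([313.0, -261.0, 38.0], 0.61)]
spoke_knob1 [([490.0, 58.0, 48.0], 0.68)]
reader_lens [([522.0, -467.0, 83.0], 0.73), ([676.0, 39.0, 23.0], 0.63)]
cleaner [([673.0, 39.0, 22.0], 0.73), ([517.0, -465.0, 84.0], 0.5)]
caliper [([672.0, -428.0, 9.0], 0.61)]
screwdriver [([493.0, 59.0, 49.0], 0.6), ([512.0, 30.0, 48.0], 0.49)]
hex_key [([292.0, 330.0, 6.0], 0.63)]
side {
[... 991 characters left out ...]
ver [([655.0, 444.0, 26.0], 0.96)]
hex_key []
{'time': 1.4, 'qpos': array([ 1.11191391e+00,  2.20420293e-01,  1.52647831e+00, -6.17866220e-06,
        1.39467517e+00, -1.26112276e-01]), 'qd': array([-0.00075339,  0.00046242, -0.0004227 ,  0.00091349,  0.00087402,
       -0.00179401]), 'tau': array([-3.92373968e-04, -4.96845567e+01, -3.89722216e+01, -1.38363353e-04,
        9.06823043e-04, -5.66122935e-06]), 'tcp_pos': array([204.18099562, 590.7171618 , 231.29855718]), 'orientation': array([-0.57590268, -0.41029295,  0.41027915,  0.57590521]), 'ft_force': array([-0.04813453, -0.36403   ,  0.10454426]), 'torque': array([-0.02447537, -0.02544034, -0.00327773]), 'grip_width': 0.9994267412893331}
```

View pics/top0.png

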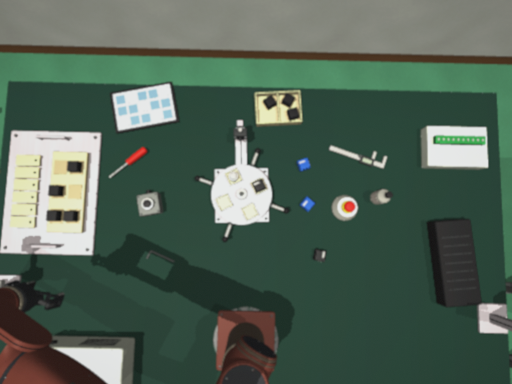

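View pics/side0.png

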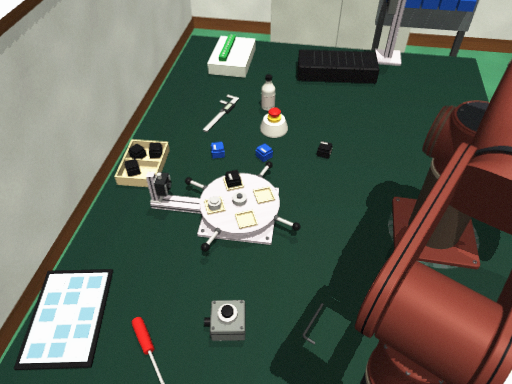

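Run:
```python
from h import *
a=cv2.imread('pics/top0.png')
cv2.imwrite('pics/c1.png',cv2.resize(a[110:250,180:310],None,fx=4.2,fy=4.2,interpolation=cv2.INTER_CUBIC))
b=cv2.imread('pics/side0.png')
cv2.imwrite('pics/c2.png',cv2.resize(b[155:260,140:310],None,fx=4.4,fy=4.4,interpolation=cv2.INTER_CUBIC))
for c,pts in dict(top={'axis':(242,194,49),'lens':(240,130,120),'hous':(260,186,85),'button':(147,204,72)}).items():
    for n,(u,v,z) in pts.items(): print(n,ray(c,u,v,z).round(1))
```

```text
axis [524.6  25.9  49. ]
lens [741.7  37.1 120. ]
hous [551.  -37.8  85. ]
button [478.4 361.4  72. ]
```

View pics/c1.png

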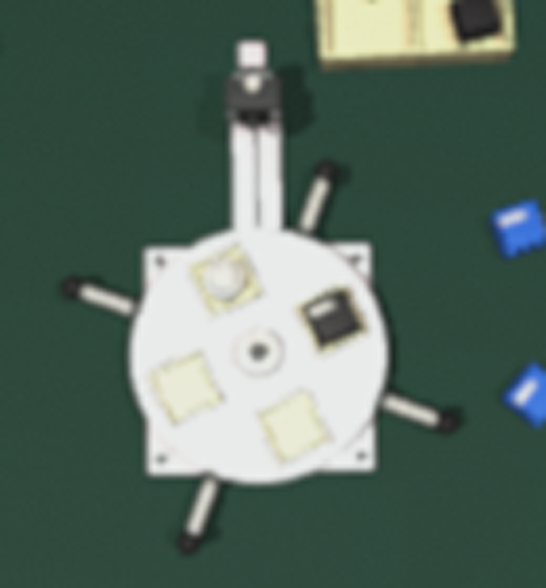

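View pics/c2.png

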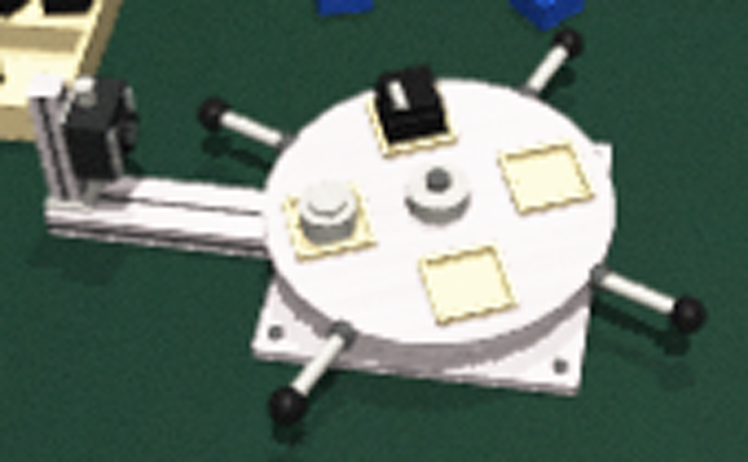

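The black housing on the disc is at crop1 (332,318), top image (259,186). The blue boxes at (304,164) and (307,204) are look-alikes lying on the bench, and the black box at (319,254) is the spare. The one on the table is black, stands in its nest and has the white label, so that is the housing. It sits at roughly -67°.

```bash
cat >> h.py <<'E'
from scipy.optimize import least_squares
from scipy.spatial.transform import Rotation as Ro
E
python3 - <<'E'
from h import *
def rep(c,o,s,pts):
    for n,(u,v,z) in pts.items():
        uu,vv=u/s+o[0]-.4,v/s+o[1]-.4
        P[c,n]=ray(c,uu,vv,z)
P={}
rep('top',(180,110),4.2,dict(k1=(329,170,43),k4=(449,420,43),k3=(188,543,43),k2=(74,287,43),hub=(258,351,55),c1=(160,261,12),c2=(357,259,12),c3=(361,456,12),c4=(160,458,12),post=(251,53,120),master=(228,278,75),hous=(332,318,85)))
rep('side',(140,155),4.4,dict(k1=(212,113,43),k4=(570,42,43),k3=(688,314,43),k2=(288,405,43),post=(45,85,120),hous=(405,75,85),hub=(437,180,60)))
for k,v in P.items(): print(k,v.round(0))
for c in('top','side'):
    Q=np.array([P[c,'k%d'%i][:2] for i in(1,2,3,4)])
    r=least_squares(lambda p:np.concatenate([Q[i]-p[:2]-172*np.array([np.cos(p[2]+a),np.sin(p[2]+a)]) for i,a in enumerate(np.radians([45,135,225,315]))]),[520,30,-1.1])
    print(c,r.x[:2].round(1),np.degrees(r.x[2]).round(1),r.fun.round(1))
print(Ro.from_quat(status.state()['orientation']).as_matrix().round(3))
E
```

```text
('top', 'k1') [690. -28.  43.]
('top', 'k4') [ 472. -137.   43.]
('top', 'k3') [361.  85.  43.]
('top', 'k2') [580. 192.  43.]
('top', 'hub') [527.  29.  55.]
('top', 'c1') [610. 121.  12.]
('top', 'c2') [616. -56.  12.]
('top', 'c3') [440. -63.  12.]
('top', 'c4') [434. 115.  12.]
('top', 'post') [769.  40. 120.]
('top', 'master') [587.  56.  75.]
('top', 'hous') [553. -33.  85.]
('side', 'k1') [688. -26.  43.]
('side', 'k4') [ 467. -135.   43.]
('side', 'k3') [360.  84.  43.]
('side', 'k2') [578. 192.  43.]
('side', 'post') [766.  40. 120.]
('side', 'hous') [560. -42.  85.]
('side', 'hub') [526.  21.  60.]
top [525.9  27.9] -63.6 [ 0.7 -1.2 -0.6  0.7 -1.5  2.3  1.4 -1.8]
side [523.2  28.9] -63.7 [ 2.   0.2 -0.3  0.6 -0.2  0.4 -1.4 -1.2]
[[ 0.327  0.    -0.945]
 [ 0.945  0.     0.327]
 [ 0.    -1.    -0.   ]]
```

```bash
cat >> h.py <<'E'
def to(x,y,z,az):
    """delta in tool axes and turn about tool y to reach world xyz, tool x azimuth az deg, pointing down"""
    s=status.state(); R=Ro.from_quat(s['orientation']).as_matrix()
    d=R.T@(np.array([x,y,z])-s['tcp_pos'])
    a=np.radians(az); X=np.array([np.cos(a),np.sin(a),0]); Y=np.array([0,0,-1.]); T=np.c_[X,Y,np.cross(X,Y)]
    return d.round(1).tolist(), Ro.from_matrix(R.T@T).as_rotvec(degrees=True).round(1).tolist()
def st():
    s=status.state(); R=Ro.from_quat(s['orientation']).as_matrix()
    print('t',round(s['time'],2),'tcp',s['tcp_pos'].round(1),'az',np.degrees(np.arctan2(R[1,0],R[0,0])).round(1),'F',s['ft_force'].round(1),'g',round(s['grip_width'],2),'q',s['qpos'].round(2))
E
python3 - <<'E'
from h import *
st(); print(to(330,240,200,26)); print(to(449,-97,200,-18.6))
E
```

```text
t 1.4 tcp [204.2 590.7 231.3] az 70.9 F [-0.  -0.4  0.1] g 1.0 q [ 1.11  0.22  1.53 -0.    1.39 -0.13]
([-290.4, 31.3, -233.5], [0.0, 44.9, 0.0])
([-570.0, 31.3, -456.0], [-0.0, 89.5, 0.0])
```

```bash
python3 -m handwheel '[{"delta_pos":[-38,4,-30],"angular":[0,6,0],"grip":255},{"delta_pos":[-76,8,-60],"angular":[0,12,0],"grip":255},{"delta_pos":[-114,12,-90],"angular":[0,18,0],"grip":255},{"delta_pos":[-152,16,-120],"angular":[0,24,0],"grip":255},{"delta_pos":[-190,20,-150],"angular":[0,30,0],"grip":255},{"delta_pos":[-228,24,-180],"angular":[0,36,0],"grip":255},{"delta_pos":[-260,28,-210],"angular":[0,42,0],"grip":255},{"delta_pos":[-290,31,-233],"angular":[0,45,0],"grip":255}]' 20
python3 - <<'E'
from h import *
st(); print(to(449,-97,120,-18.6))
E
```

```text
time: 2.2
tcp_pos: [330.3, 238.6, 200.4]
orientation: [0.689, 0.158, -0.157, -0.689]
ft_force: [1.3, -1.1, 0.6]
grip_width: 0.0
t 2.2 tcp [330.3 238.6 200.4] az 25.7 F [ 1.3 -1.1  0.6] g 0.0 q [ 0.43 -0.31  2.09 -0.    1.35 -0.02]
([-38.7, 80.5, -353.9], [-0.0, 44.3, 0.1])
```

```bash
python3 -m handwheel '[{"delta_pos":[-5,0,-45],"angular":[0,6,0],"grip":255},{"delta_pos":[-10,0,-92],"angular":[0,12,0],"grip":255},{"delta_pos":[-15,0,-140],"angular":[0,18,0],"grip":255},{"delta_pos":[-20,5,-188],"angular":[0,24,0],"grip":255},{"delta_pos":[-26,15,-236],"angular":[0,30,0],"grip":255},{"delta_pos":[-32,30,-280],"angular":[0,36,0],"grip":255},{"delta_pos":[-36,50,-322],"angular":[0,41,0],"grip":255},{"delta_pos":[-39,75,-354],"angular":[0,44,0],"grip":255}]'
python3 - <<'E'
from h import *
st(); print(to(449,-97,80,-18.6))
snap('top','top1');snap('side','side1');snap('wrist','wr1')
a=cv2.imread('pics/top1.png')[110:270,170:330];b=cv2.imread('pics/side1.png')[130:290,150:310]
cv2.imwrite('pics/c3.png',cv2.resize(np.hstack([a,b]),None,fx=2.5,fy=2.5,interpolation=cv2.INTER_CUBIC))
E
```

```text
time: 3.0
tcp_pos: [450.2, -100.3, 126.1]
orientation: [0.698, -0.113, 0.116, -0.698]
ft_force: [0.2, -0.5, -0.2]
grip_width: 0.002
t 3.0 tcp [ 450.2 -100.3  126.1] az -18.6 F [ 0.2 -0.5 -0.2] g 0.0 q [-0.39 -0.08  2.05  0.    1.17 -0.07]
([-2.4, 46.1, 2.7], [-0.0, 0.0, 0.3])
```

View pics/c3.png

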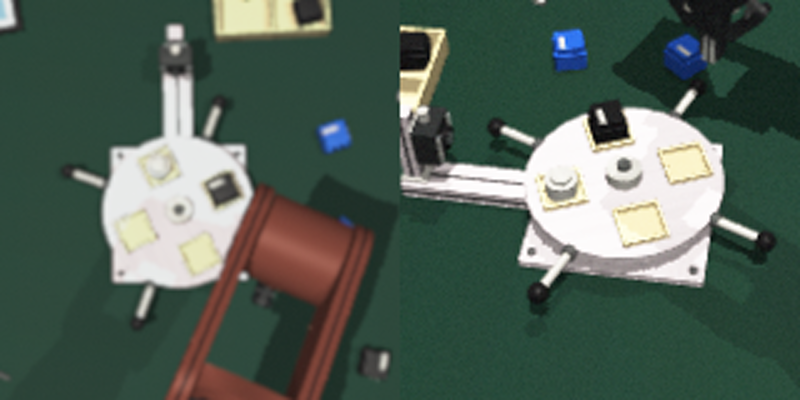

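View pics/wr1.png

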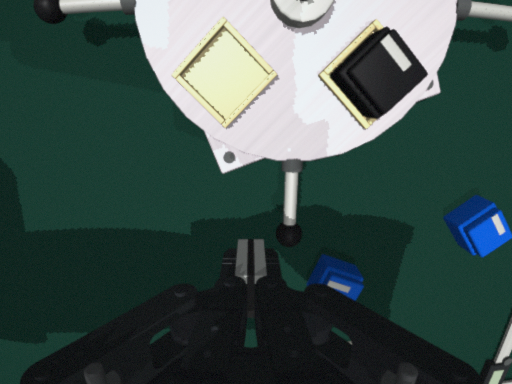

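Run:
```python
from h import *
k,f=K('wrist');d=np.load('pics/wr1.npy');s=status.state()
H=np.array(k['hand_eye']);R=Ro.from_quat(s['orientation']).as_matrix()
def W(u,v,dd=None):
    dd=dd or d[v,u]; x,y=(u-k['cx'])/f,(v-k['cy'])/f;a,b=x,y
    for _ in range(20):
        q=1+k['k1']*(a*a+b*b);a,b=x/q,y/q
    return (R@((H@[a*dd,b*dd,dd,1])[:3])+s['tcp_pos']).round(1)
for n,p in dict(knob=(289,232),rod1=(290,210),rod2=(291,180),hub=(300,8),tipL=(243,262),tipR=(259,262),tipend=(251,243),blue=(337,268),hous=(392,75),knobL=(48,8)).items(): print(n,W(*p))
```

```text
knob [ 471.3 -126.5   55.5]
rod1 [ 477.3 -110.6   51. ]
rod2 [484.9 -87.5  50.2]
hub [519.5  20.   70.3]
tipL [448.9 -86.9 152. ]
tipR [455.8 -89.1 152.3]
tipend [452.4 -87.9 133.8]
blue [ 504.  -191.9   26.2]
hous [557.5 -33.8  87.4]
knobL [365.2  80.8  56.4]
```

```bash
python3 -m handwheel '[{"delta_pos":[-2,35,3],"angular":[0,0,0],"grip":255},{"delta_pos":[-2,65,3],"angular":[0,0,0],"grip":255},{"delta_pos":[-2,88,3],"angular":[0,0,0],"grip":255},{"delta_pos":[-2,99,3],"angular":[0,0,0],"grip":255},{"delta_pos":[-2,99,3],"angular":[0,0,0],"grip":255}]'
python3 - <<'E'
from h import *
st(); A=np.array([524.5,28.5])
def fp(th,off,r=143):
    e=np.array([np.cos(np.radians(th)),np.sin(np.radians(th))]);t=np.array([-e[1],e[0]]);p=A+r*e-off*t
    return to(p[0],p[1],27,th+90)
print(fp(-108.6,18))
for a in range(0,70,6): print(a,fp(-108.6+a,20))
E
```

```text
time: 3.65
tcp_pos: [445.6, -93.6, 24.2]
orientation: [-0.697, 0.115, -0.111, 0.699]
ft_force: [-0.7, 0.0, -0.2]
grip_width: 0.001
t 3.65 tcp [445.6 -93.6  24.2] az -18.4 F [-0.7  0.  -0.2] g 0.0 q [-0.38  0.09  2.11  0.    0.95 -0.06]
([17.8, -2.9, -2.1], [-0.1, 0.2, -0.3])
0 ([15.8, -2.9, -2.1], [-0.1, 0.2, -0.3])
6 ([30.9, -3.0, -3.5], [-0.1, -5.8, -0.3])
12 ([46.0, -3.1, -3.3], [-0.1, -11.8, -0.3])
18 ([61.0, -3.2, -1.5], [-0.1, -17.8, -0.3])
24 ([75.7, -3.2, 1.9], [-0.1, -23.8, -0.3])
30 ([90.0, -3.3, 6.8], [-0.1, -29.8, -0.3])
36 ([103.7, -3.4, 13.1], [-0.2, -35.8, -0.3])
42 ([116.7, -3.4, 20.9], [-0.2, -41.8, -0.3])
48 ([128.8, -3.5, 29.9], [-0.2, -47.8, -0.2])
54 ([139.9, -3.5, 40.2], [-0.2, -53.8, -0.2])
60 ([149.8, -3.5, 51.6], [-0.2, -59.8, -0.2])
66 ([158.5, -3.6, 64.0], [-0.2, -65.8, -0.2])
```

```bash
python3 -m handwheel '[{"delta_pos":[8,-2,-1],"angular":[0,0,0],"grip":255},{"delta_pos":[14,-3,-2],"angular":[0,0,0],"grip":255},{"delta_pos":[19,-3,-2],"angular":[0,-1,0],"grip":255},{"delta_pos":[24,-3,-3],"angular":[0,-3,0],"grip":255},{"delta_pos":[31,-3,-3.5],"angular":[0,-6,0],"grip":255},{"delta_pos":[38,-3,-3.5],"angular":[0,-9,0],"grip":255},{"delta_pos":[46,-3,-3.3],"angular":[0,-12,0],"grip":255},{"delta_pos":[46,-3,-3.3],"angular":[0,-12,0],"grip":255}]'
python3 - <<'E'
from h import *
st(); A=np.array([524.5,28.5])
def fp(th,off,r=143):
    e=np.array([np.cos(np.radians(th)),np.sin(np.radians(th))]);t=np.array([-e[1],e[0]]);p=A+r*e-off*t
    return to(p[0],p[1],27,th+90)
for a in range(12,70,6): print(a,fp(-108.6+a,20))
snap('side','side2');snap('wrist','wr2')
E
```

```text
time: 4.45
tcp_pos: [490.0, -112.1, 27.9]
orientation: [-0.705, 0.04, -0.038, 0.707]
ft_force: [0.4, 0.6, 0.1]
grip_width: 0.002
t 4.45 tcp [ 490.  -112.1   27.9] az -6.4 F [0.4 0.6 0.1] g 0.0 q [-0.38  0.19  1.99  0.    0.97 -0.27]
12 ([-1.9, 0.9, 0.6], [-0.1, 0.2, -0.1])
18 ([13.2, 0.9, -0.8], [-0.1, -5.8, -0.1])
24 ([28.3, 0.9, -0.5], [-0.1, -11.8, -0.1])
30 ([43.3, 0.8, 1.2], [-0.1, -17.8, -0.1])
36 ([58.0, 0.8, 4.6], [-0.1, -23.8, -0.1])
42 ([72.3, 0.8, 9.5], [-0.1, -29.8, -0.1])
48 ([86.1, 0.7, 15.8], [-0.1, -35.8, -0.1])
54 ([99.0, 0.7, 23.5], [-0.1, -41.8, -0.1])
60 ([111.1, 0.7, 32.6], [-0.1, -47.8, -0.1])
66 ([122.2, 0.7, 42.9], [-0.1, -53.8, -0.1])
```

View pics/wr2.png

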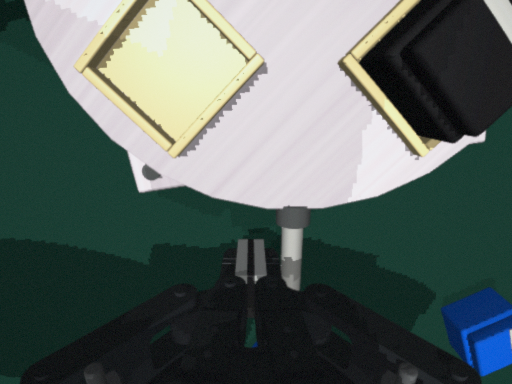

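```bash
cat >> h.py <<'E'
def wv(name):
    k,f=K('wrist');d=np.load(f'pics/{name}.npy');s=status.state()
    H=np.array(k['hand_eye']);R=Ro.from_quat(s['orientation']).as_matrix()
    def W(u,v,dd=None):
        dd=dd or d[v,u]; x,y=(u-k['cx'])/f,(v-k['cy'])/f;a,b=x,y
        for _ in range(20):
            q=1+k['k1']*(a*a+b*b);a,b=x/q,y/q
        t=(H@[a*dd,b*dd,dd,1])[:3]
        return (R@t+s['tcp_pos']).round(1),t.round(1)
    return W
E
python3 - <<'E'
from h import *
W=wv('wr2')
A=np.array([524.5,28.5])
for p in [(291,270),(292,245),(292,230),(283,245),(301,245),(236,265),(265,265),(251,262)]:
    w,t=W(*p); q=w[:2]-A; print(p,w,t,np.hypot(*q).round(),np.degrees(np.arctan2(q[1],q[0])).round(1))
b=cv2.imread('pics/side2.png')
cv2.imwrite('pics/c4.png',cv2.resize(b[130:290,150:330],None,fx=4,fy=3.7,interpolation=cv2.INTER_CUBIC))
E
```

```text
(291, 270) [ 509.7 -111.1   49.4] [ 20.6 -22.    2.8] 140.0 -96.1
(292, 245) [511.1 -98.2  48.6] [ 20.6 -21.2  15.9] 127.0 -96.0
(292, 230) [511.6 -90.3  48.9] [ 20.1 -21.5  23.8] 119.0 -96.2
(283, 245) [507.  -98.5  47.1] [ 16.5 -19.7  15.1] 128.0 -97.8
(301, 245) [515.4 -99.   47.9] [ 24.9 -20.6  15.5] 128.0 -94.1
(236, 265) [484.9 -99.8  58.7] [ -5.3 -31.3  11.3] 134.0 -107.2
(265, 265) [ 497.6 -101.6   58.1] [  7.5 -30.7  11. ] 133.0 -101.7
(251, 262) [ 491.5 -100.9   55.5] [  1.3 -28.1  11. ] 134.0 -104.3
```

View pics/c4.png

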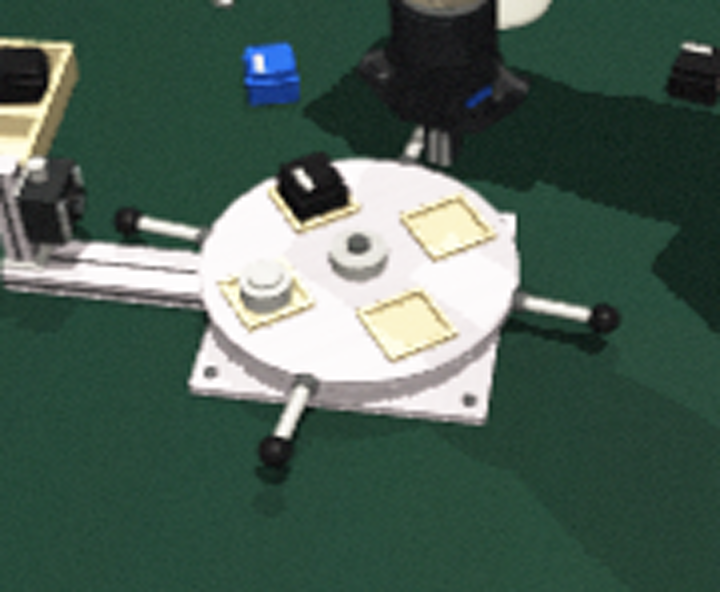

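```bash
python3 -m handwheel '[{"delta_pos":[6,0.5,0],"angular":[0,-3,0],"grip":255},{"delta_pos":[13,0.8,-0.5],"angular":[0,-6,0],"grip":255},{"delta_pos":[21,0.8,-0.5],"angular":[0,-9,0],"grip":255},{"delta_pos":[28,0.8,-0.5],"angular":[0,-12,0],"grip":255},{"delta_pos":[36,0.8,0.3],"angular":[0,-15,0],"grip":255},{"delta_pos":[43,0.8,1.2],"angular":[0,-18,0],"grip":255},{"delta_pos":[51,0.8,2.8],"angular":[0,-21,0],"grip":255},{"delta_pos":[58,0.8,4.6],"angular":[0,-24,0],"grip":255}]'
python3 - <<'E'
from h import *
st(); A=np.array([524.5,28.5])
def fp(th,off,r=143):
    e=np.array([np.cos(np.radians(th)),np.sin(np.radians(th))]);t=np.array([-e[1],e[0]]);p=A+r*e-off*t
    return to(p[0],p[1],27,th+90)
for a in range(36,70,3): print(a,fp(-108.6+a,20.5))
snap('wrist','wr3')
W=wv('wr3')
for p in [(291,270),(292,245),(292,230)]:
    w,t=W(*p); q=w[:2]-A; print(p,w,t,np.hypot(*q).round(),np.degrees(np.arctan2(q[1],q[0])).round(1))
E
```

```text
time: 5.35
tcp_pos: [546.6, -113.6, 26.4]
orientation: [-0.698, -0.107, 0.11, 0.7]
ft_force: [-2.5, -0.7, 1.0]
grip_width: 0.001
t 5.35 tcp [ 546.6 -113.6   26.4] az 17.6 F [-2.5 -0.7  1. ] g 0.0 q [-0.35  0.31  1.84  0.    1.   -0.65]
36 ([0.9, -0.6, -0.8], [-0.2, 0.2, -0.2])
39 ([8.4, -0.6, -1.7], [-0.2, -2.8, -0.2])
42 ([15.9, -0.6, -2.2], [-0.2, -5.8, -0.2])
45 ([23.5, -0.6, -2.3], [-0.2, -8.8, -0.2])
48 ([31.1, -0.7, -2.0], [-0.2, -11.8, -0.2])
51 ([38.6, -0.7, -1.4], [-0.2, -14.8, -0.2])
54 ([46.1, -0.7, -0.3], [-0.2, -17.8, -0.2])
57 ([53.5, -0.7, 1.2], [-0.2, -20.8, -0.2])
60 ([60.8, -0.8, 3.0], [-0.2, -23.8, -0.2])
63 ([68.1, -0.8, 5.3], [-0.2, -26.8, -0.2])
66 ([75.2, -0.8, 7.9], [-0.2, -29.8, -0.2])
69 ([82.1, -0.8, 10.8], [-0.3, -32.8, -0.1])
(291, 270) [ 566.3 -103.9   50.8] [ 20.4 -24.1   3.7] 139.0 -72.5
(292, 245) [562.1 -91.4  50.7] [ 20.3 -23.9  16.9] 126.0 -72.6
(292, 230) [558.8 -83.4  53.1] [ 19.5 -26.3  25.5] 117.0 -73.0
```

View pics/wr3.png

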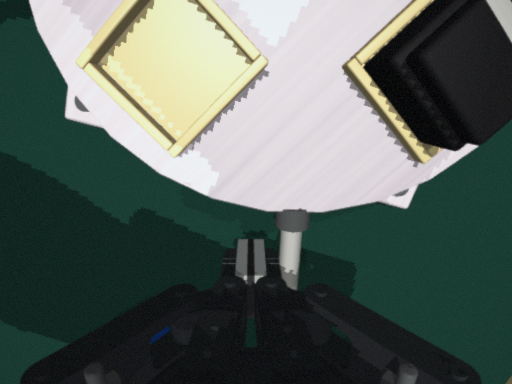

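The rod at (291,250) lies against the fingertip at (251,255), at about -72.6°, and there is clear space around it. I'm pushing on to about 60°, which leaves the last few degrees for a measured push.

```bash
python3 -m handwheel '[{"delta_pos":[8,-0.6,-1.5],"angular":[0,-3,0],"grip":255},{"delta_pos":[16,-0.6,-2.2],"angular":[0,-6,0],"grip":255},{"delta_pos":[23.5,-0.6,-2.3],"angular":[0,-9,0],"grip":255},{"delta_pos":[31,-0.7,-2],"angular":[0,-12,0],"grip":255},{"delta_pos":[38.5,-0.7,-1.4],"angular":[0,-15,0],"grip":255},{"delta_pos":[46,-0.7,-0.3],"angular":[0,-18,0],"grip":255},{"delta_pos":[53,-0.7,1],"angular":[0,-20.5,0],"grip":255},{"delta_pos":[57,-0.7,2],"angular":[0,-22,0],"grip":255}]'
python3 - <<'E'
from h import *
st(); A=np.array([524.5,28.5])
def fp(th,off,r=143):
    e=np.array([np.cos(np.radians(th)),np.sin(np.radians(th))]);t=np.array([-e[1],e[0]]);p=A+r*e-off*t
    return to(p[0],p[1],27,th+90)
for a in range(57,70,1): print(a,fp(-108.6+a,20.5))
snap('wrist','wr4');snap('top','top4');snap('side','side4')
W=wv('wr4')
for p in [(291,270),(292,245),(292,230)]:
    w,t=W(*p); q=w[:2]-A; print(p,w,t,np.hypot(*q).round(),np.degrees(np.arctan2(q[1],q[0])).round(1))
a=cv2.imread('pics/top4.png')[110:270,170:330];b=cv2.imread('pics/side4.png')[130:290,150:310]
cv2.imwrite('pics/c5.png',cv2.resize(np.hstack([a,b]),None,fx=2.5,fy=2.5,interpolation=cv2.INTER_CUBIC))
cv2.imwrite('pics/c6.png',cv2.resize(b,None,fx=3.75,fy=3.75,interpolation=cv2.INTER_CUBIC))
E
```

```text
time: 6.2
tcp_pos: [600.9, -94.1, 27.1]
orientation: [-0.664, -0.239, 0.242, 0.666]
ft_force: [-3.3, -0.8, 0.2]
grip_width: -0.002
t 6.2 tcp [600.9 -94.1  27.1] az 39.8 F [-3.3 -0.8  0.2] g -0.0 q [-0.29  0.41  1.71  0.    1.03 -0.98]
57 ([-4.2, 0.1, 0.7], [-0.2, 1.4, -0.1])
58 ([-1.7, 0.1, 0.3], [-0.2, 0.4, -0.1])
59 ([0.7, 0.0, -0.1], [-0.2, -0.6, -0.1])
60 ([3.3, 0.0, -0.4], [-0.2, -1.6, -0.1])
61 ([5.8, 0.0, -0.7], [-0.2, -2.6, -0.1])
62 ([8.3, 0.0, -0.9], [-0.2, -3.6, -0.1])
63 ([10.8, 0.0, -1.1], [-0.2, -4.6, -0.1])
64 ([13.3, 0.0, -1.2], [-0.2, -5.6, -0.1])
65 ([15.8, 0.0, -1.3], [-0.3, -6.6, -0.1])
66 ([18.3, 0.0, -1.3], [-0.3, -7.6, -0.1])
67 ([20.9, 0.0, -1.3], [-0.3, -8.6, -0.1])
68 ([23.4, 0.0, -1.3], [-0.3, -9.6, -0.1])
69 ([25.9, -0.0, -1.2], [-0.3, -10.6, -0.1])
(291, 270) [615.7 -79.1  51. ] [ 20.4 -23.5   2.8] 141.0 -49.7
(292, 245) [607.2 -69.   50.7] [ 20.3 -23.2  16. ] 128.0 -49.7
(292, 230) [602.4 -63.6  50. ] [ 20.1 -22.4  23.3] 121.0 -49.8
```

View pics/c5.png

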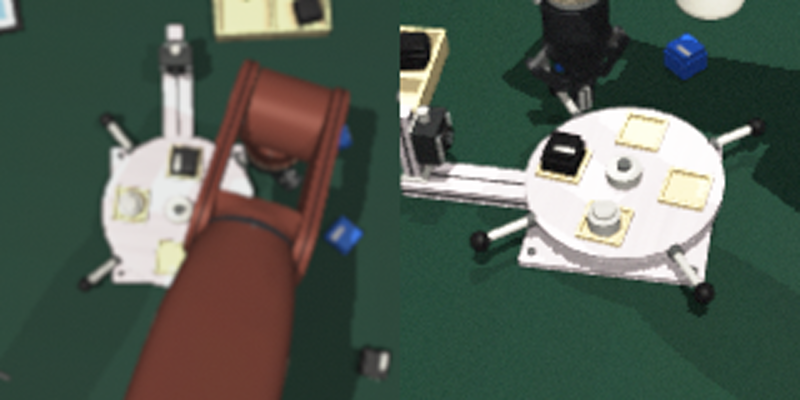

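View pics/c6.png

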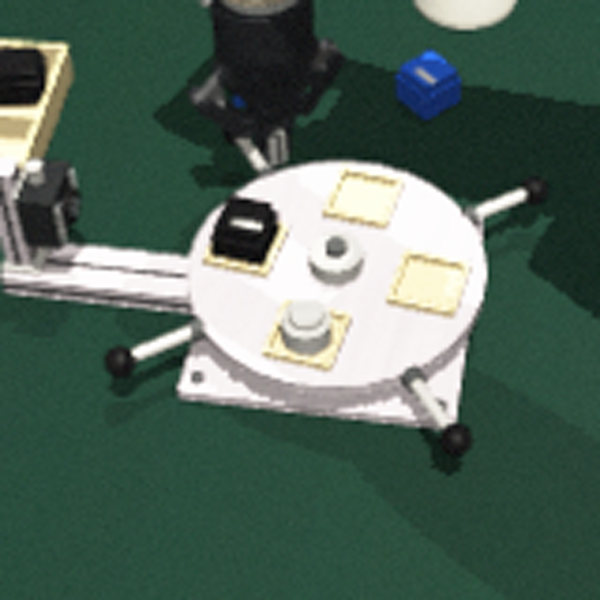

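```bash
python3 -m handwheel '[{"delta_pos":[6,0,-0.7],"angular":[0,-2.5,0],"grip":255},{"delta_pos":[12,0,-1.1],"angular":[0,-5,0],"grip":255},{"delta_pos":[17,0,-1.3],"angular":[0,-7,0],"grip":255},{"delta_pos":[17,0,-1.3],"angular":[0,-7,0],"grip":255},{"delta_pos":[17,0,-1.3],"angular":[0,-7,0],"grip":255}]'
python3 -m handwheel '[{"delta_pos":[-10,0,0],"angular":[0,0,0],"grip":255},{"delta_pos":[-20,0,0],"angular":[0,0,0],"grip":255},{"delta_pos":[-25,-20,0],"angular":[0,0,0],"grip":255},{"delta_pos":[-25,-60,0],"angular":[0,0,0],"grip":255},{"delta_pos":[-25,-105,0],"angular":[0,0,0],"grip":255},{"delta_pos":[-25,-150,0],"angular":[0,0,0],"grip":255}]'
python3 - <<'E'
from h import *
st(); snap('wrist','wr5');snap('top','top5');snap('side','side5')
print(to(330,180,180,0))
a=cv2.imread('pics/top5.png')[110:270,170:330];b=cv2.imread('pics/side5.png')[150:270,140:320]
cv2.imwrite('pics/c7.png',cv2.resize(a,None,fx=3.7,fy=3.7,interpolation=cv2.INTER_CUBIC))
cv2.imwrite('pics/c8.png',cv2.resize(b,None,fx=4.4,fy=4.4,interpolation=cv2.INTER_CUBIC))
E
```

```text
time: 6.85
tcp_pos: [615.9, -84.4, 27.7]
orientation: [-0.649, -0.28, 0.28, 0.65]
ft_force: [1.1, -0.3, 0.8]
grip_width: 0.001
time: 7.45
tcp_pos: [597.7, -103.6, 178.8]
orientation: [-0.649, -0.279, 0.28, 0.651]
ft_force: [0.5, 0.1, -0.4]
grip_width: 0.004
t 7.45 tcp [ 597.7 -103.6  178.8] az 46.5 F [ 0.5  0.1 -0.4] g 0.0 q [-0.3   0.22  1.63  0.    1.3  -1.11]
([20.1, 0.4, 392.5], [0.2, 46.6, 0.4])
```

View pics/c7.png

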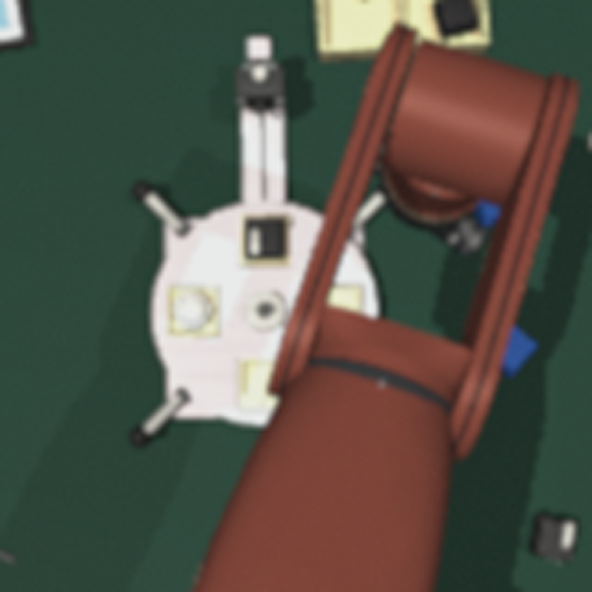

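View pics/c8.png

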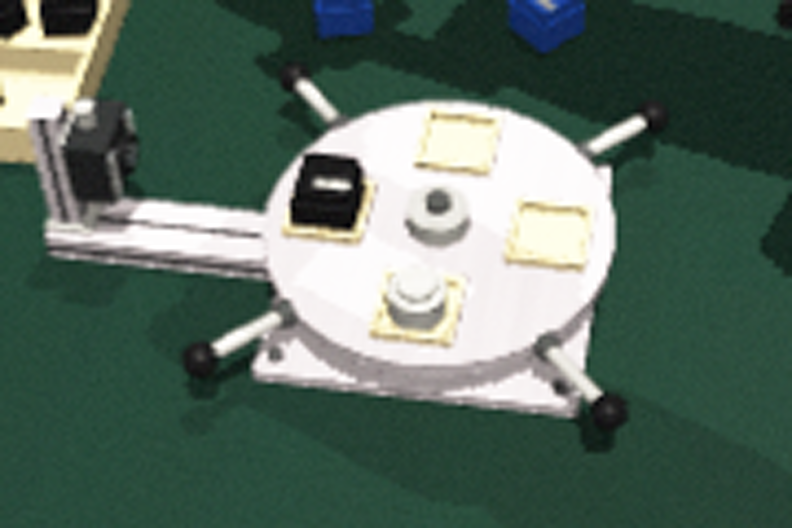

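View pics/wr5.png

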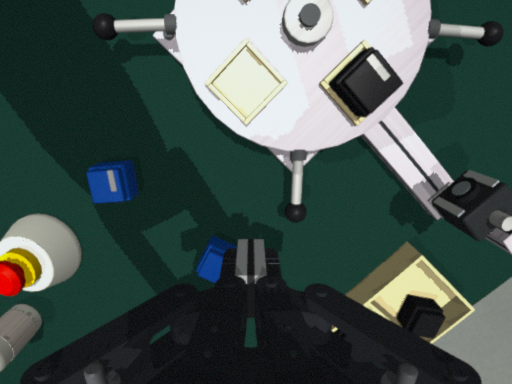

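Run:
```python
from h import *
def fit(c,pix,o,s):
    Q=[ray(c,u/s+o[0]-.4,v/s+o[1]-.4,43)[:2] for u,v,_ in pix]; an=np.radians([a for *_,a in pix])
    r=least_squares(lambda p:np.concatenate([q-p[:2]-172*np.array([np.cos(p[2]+a),np.sin(p[2]+a)]) for q,a in zip(Q,an)]),[520,30,0])
    print(c,r.x[:2].round(1),np.degrees(r.x[2]).round(1),r.fun.round(1))
fit('side',[(293,76,315),(653,114,225),(610,411,135),(202,359,45)],(140,155-5),4.4)
fit('top',[(143,190,45),(141,437,135)],(170,110),3.7)
# station arm dir, side: plate corners z=12
for c,pts,o,s in [('side',dict(a=(276,354),b=(560,388)),(140,150),4.4)]:
    w={k:ray(c,u/s+o[0]-.4,v/s+o[1]-.4,12) for k,(u,v) in pts.items()}
    q=w['a']-w['b'];print('plate edge',np.degrees(np.arctan2(q[1],q[0])).round(1),w)
W=wv('wr5')
print(W(297,180),W(296,200),W(461,187),W(310,15))
```

```text
side [523.3  28.5] 1.8 [ 1.1 -0.7 -0.7 -0.7 -0.2  1.  -0.2  0.3]
top [525.7  28.5] 1.7 [ 0.6  0.  -0.6 -0. ]
plate edge 2.0 {'a': array([607.67090281, 119.64615553,  12.        ]), 'b': array([432.05138982, 113.3703501 ,  12.        ])}
(array([629.7, -67.2,  53.6]), array([ 46.2, 129.1,   5.6])) (array([644.6, -81.3,  53.6]), array([ 46.2, 129.3, -14.9])) (array([722.1,  36.8,  91.3]), array([185.4,  92. ,   9.9])) (array([530.2,  27.6,  77.3]), array([ 46.7, 104.7, 142.9]))
```

Run:
```python
from h import *
print(to(542,300,160,46.5))
```

```text
([252.9, 21.8, 321.2], [0.3, 0.1, 0.2])
```

```bash
python3 -m handwheel '[{"delta_pos":[28,-5,36],"angular":[0,0,0],"grip":255},{"delta_pos":[56,-10,72],"angular":[0,0,0],"grip":255},{"delta_pos":[84,-10,108],"angular":[0,0,0],"grip":255},{"delta_pos":[112,-10,144],"angular":[0,0,0],"grip":255},{"delta_pos":[140,-10,180],"angular":[0,0,0],"grip":255},{"delta_pos":[168,-10,216],"angular":[0,0,0],"grip":255},{"delta_pos":[196,-5,252],"angular":[0,0,0],"grip":255},{"delta_pos":[224,0,288],"angular":[0,0,0],"grip":255}]'
python3 -m handwheel '[{"delta_pos":[28,10,34],"angular":[0,0,0],"grip":255},{"delta_pos":[28,20,34],"angular":[0,0,0],"grip":255},{"delta_pos":[28,20,34],"angular":[0,0,0],"grip":255}]'
python3 - <<'E'
from h import *
st(); snap('wrist','wr6'); print([(np.round(r['centre'],1).tolist(),round(r['confidence'],2)) for r in vision.spot_in('read_button_top','wrist')])
E
```

```text
time: 8.4
tcp_pos: [544.7, 257.0, 180.2]
orientation: [0.651, 0.281, -0.278, -0.648]
ft_force: [0.5, 0.1, -0.7]
grip_width: -0.003
time: 8.7
tcp_pos: [537.0, 300.1, 156.4]
orientation: [0.651, 0.279, -0.28, -0.648]
ft_force: [0.3, -0.2, -0.1]
grip_width: -0.001
t 8.7 tcp [537.  300.1 156.4] az 46.6 F [ 0.3 -0.2 -0.1] g -0.0 q [ 0.38  0.26  1.62 -0.    1.26 -0.43]
[([480.8, 364.4, 74.2], 0.89)]
```

View pics/wr6.png

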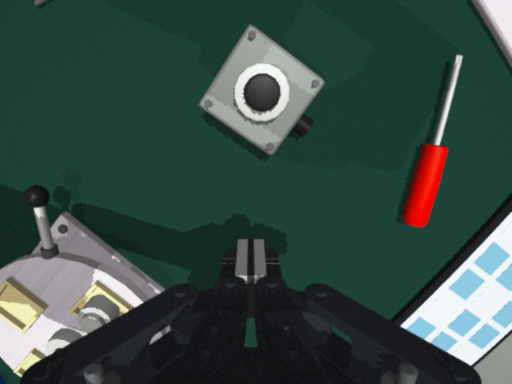

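The wrist view shows the grey box with the black read button at (262,94). The red mushroom stop is on the other side of the bench.

Run:
```python
from h import *
W=wv('wr6'); print(W(262,94))
b=cv2.imread('pics/side0.png'); cv2.imwrite('pics/c9.png',cv2.resize(b[285:345,195:260],None,fx=8,fy=8,interpolation=cv2.INTER_CUBIC))
print(ray('side',227,313,72),ray('top',147.5,203.5,72))
print(to(479,363.5,90,46.6))
```

```text
(array([485.2, 363.6,  76. ]), array([ 9.7, 82.4, 83.8]))
[478.01064157 373.44314363  72.        ] [480.23033235 359.69579496  72.        ]
([5.4, 68.4, 88.1], [0.3, -0.1, -0.0])
```

View pics/c9.png

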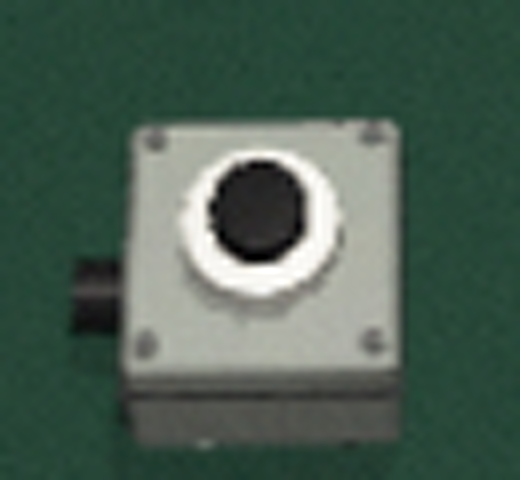

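```bash
python3 -m handwheel '[{"delta_pos":[4,10,40],"angular":[0,0,0],"grip":255},{"delta_pos":[7,30,75],"angular":[0,0,0],"grip":255},{"delta_pos":[7,55,87],"angular":[0,0,0],"grip":255},{"delta_pos":[7,66,87],"angular":[0,0,0],"grip":255},{"delta_pos":[7,66,87],"angular":[0,0,0],"grip":255}]'
python3 - <<'E'
from h import *
st(); snap('side','side7'); b=cv2.imread('pics/side7.png'); cv2.imwrite('pics/c10.png',cv2.resize(b[255:345,180:290],None,fx=6,fy=6,interpolation=cv2.INTER_CUBIC))
E
```

```text
time: 9.3
tcp_pos: [480.6, 361.8, 90.8]
orientation: [0.652, 0.278, -0.279, -0.648]
ft_force: [-0.4, -0.9, -0.2]
grip_width: 0.005
t 9.3 tcp [480.6 361.8  90.8] az 46.4 F [-0.4 -0.9 -0.2] g 0.0 q [ 0.52  0.3   1.7  -0.01  1.14 -0.29]
```

View pics/c10.png

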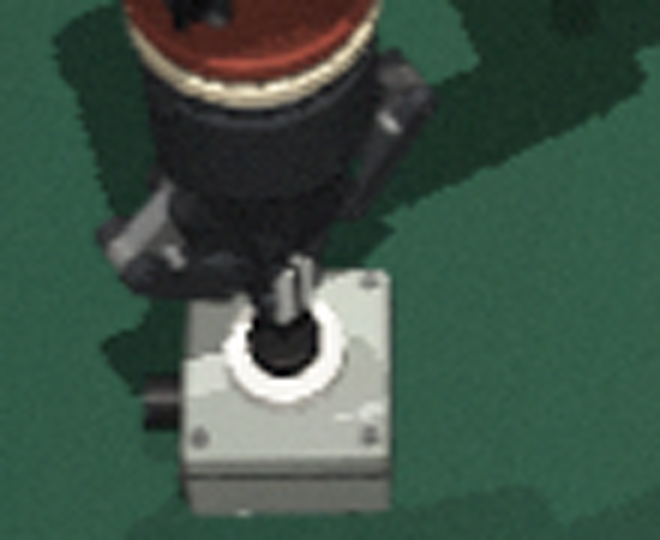

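```bash
python3 -m handwheel '[{"delta_pos":[2,6,2],"angular":[0,0,0],"grip":255},{"delta_pos":[2,12,2],"angular":[0,0,0],"grip":255},{"delta_pos":[2,17,2],"angular":[0,0,0],"grip":255},{"delta_pos":[2,20,2],"angular":[0,0,0],"grip":255},{"delta_pos":[2,22,2],"angular":[0,0,0],"grip":255},{"delta_pos":[2,23,2],"angular":[0,0,0],"grip":255},{"delta_pos":[2,23,2],"angular":[0,0,0],"grip":255}]'
```

```text
time: 10.05
tcp_pos: [481.9, 364.9, 69.6]
orientation: [0.652, 0.279, -0.278, -0.648]
ft_force: [-0.6, -2.0, 3.0]
grip_width: -0.001
```

```bash
python3 -m handwheel '[{"delta_pos":[0,2,0],"angular":[0,0,0],"grip":255},{"delta_pos":[0,4,0],"angular":[0,0,0],"grip":255},{"delta_pos":[0,4,0],"angular":[0,0,0],"grip":255},{"delta_pos":[0,4,0],"angular":[0,0,0],"grip":255}]'
```

```text
time: 10.45
tcp_pos: [482.2, 365.2, 66.0]
orientation: [0.652, 0.279, -0.278, -0.648]
ft_force: [-0.4, -1.0, 6.6]
grip_width: -0.001
```

```bash
python3 -m handwheel '[{"delta_pos":[0,2,0],"angular":[0,0,0],"grip":255},{"delta_pos":[0,3,0],"angular":[0,0,0],"grip":255},{"delta_pos":[0,3,0],"angular":[0,0,0],"grip":255}]'
python3 -m handwheel '[{"delta_pos":[0,-10,0],"angular":[0,0,0],"grip":255},{"delta_pos":[0,-30,0],"angular":[0,0,0],"grip":255},{"delta_pos":[0,-60,0],"angular":[0,0,0],"grip":255},{"delta_pos":[0,-90,-20],"angular":[0,0,0],"grip":255},{"delta_pos":[0,-90,-60],"angular":[0,0,0],"grip":255},{"delta_pos":[0,-90,-80],"angular":[0,0,0],"grip":255},{"delta_pos":[0,-90,-80],"angular":[0,0,0],"grip":255},{"delta_pos":[0,-90,-80],"angular":[0,0,0],"grip":255}]'
python3 - <<'E'
from h import *
st(); snap('wrist','wr8');snap('side','side8');snap('top','top8')
W=wv('wr8')
print([(np.round(r['centre'],1).tolist(),round(r['confidence'],2)) for r in vision.spot_in('read_button_top','wrist')])
b=cv2.imread('pics/side8.png'); cv2.imwrite('pics/c11.png',cv2.resize(b[90:350,100:340],None,fx=2.3,fy=2.3,interpolation=cv2.INTER_CUBIC))
E
```

```text
time: 10.75
tcp_pos: [482.3, 365.3, 65.7]
orientation: [0.652, 0.279, -0.278, -0.648]
ft_force: [-9.0, -5.7, 20.7]
grip_width: 0.001
time: 11.55
tcp_pos: [539.6, 310.4, 155.6]
orientation: [0.652, 0.278, -0.278, -0.648]
ft_force: [-0.8, 0.9, 0.3]
grip_width: -0.004
t 11.55 tcp [539.6 310.4 155.6] az 46.3 F [-0.8  0.9  0.3] g -0.0 q [ 0.4   0.28  1.61 -0.    1.26 -0.41]
[([478.9, 364.5, 73.2], 0.96)]
```

View pics/c11.png

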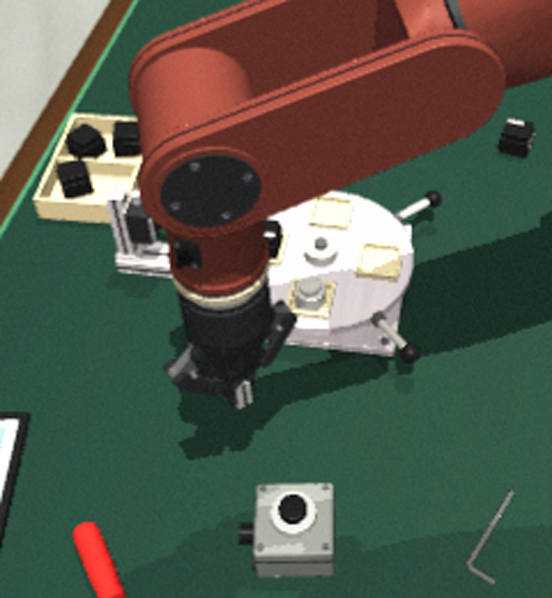

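View pics/wr8.png

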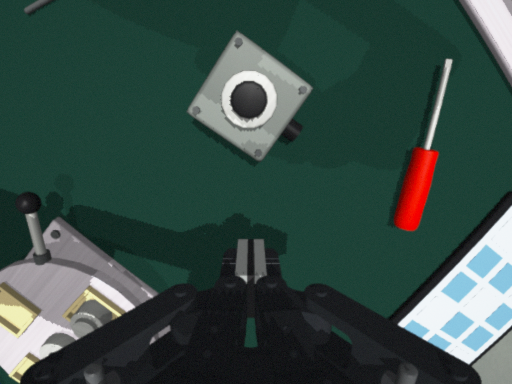

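View pics/top8.png

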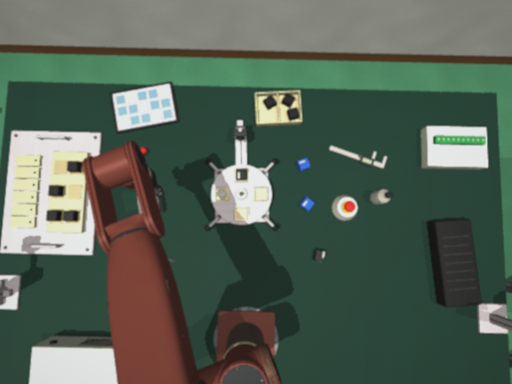

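The button is up again at about 73 mm. The top view shows the housing at (242,174) in line with the reader at (240,130), and the bystanders are where they were.

```bash
python3 -c "
from cell import workorder
print(workorder.hand_in())"
```

```text
the job is handed in; nothing more can be done
None
```

I turned the table about 65° anticlockwise by pushing one spoke with the closed fingertip. I then pressed the read button, let it come back up, and handed the job in at about 12 s. The hand-in gave no verdict.

- **Centring:** after I backed off, the table stood at 1.8° (side camera) and 1.7° (top camera). The station's +x axis is at about 2.0°, so the housing is well inside the 7° limit. The last top view, after the press, shows it still in line with the reader.
- **Forces on the table:** readings while pushing stayed below about 4 N at the end of each move. I did not touch the disc, the nests, the housing or the master.
- **Button:** it bottomed out at TCP height 65.7 mm (6.3 mm below the stated top), where the force rose to 20.7 N. Afterwards its top measured about 73 mm, so it is up again. The cameras disagreed by up to about 14 mm on where the button is sideways, so I pressed near the middle of the readings.
- **Rest of the bench:** the emergency stop and the other things look unmoved in the pictures. The robot ended clear of everything, though in the last pictures the arm hid part of the bench around it.

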